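# Check a toppled bud vase with the magnifying glass

## Task

One of the three unglazed bud vases in the near lane of the wooden tray has toppled over. Stand it gently back on its foot in that lane, clear of the other two and without letting it drop or fall again, and let go of it. Then pick up the magnifying glass and finish while holding it still and level over that vase's mouth, centred so that the whole rim shows through the glass, two to three centimetres above the rim and touching nothing; leave the other vases, the clay horses and the paint pots where they stand.

Things in the scene. Friction and masses are not known exactly. Their poses are not given: they have to be found in the camera images.
- fallen_vase: the toppled terracotta bud vase, round, 90 mm tall, about 130 g: straight body 44 mm in diameter up to 50 mm from the foot, 23 mm neck from 66 mm, 30 mm lip at the top; centre of mass about 35 mm from the foot. Origin on its axis at mid-height, 45 mm from foot and rim; z points from foot to mouth. At the start it lies level on its straight body, mouth roughly towards the robot.
- fallen_mouth (a point): centre of the toppled vase's mouth, in the plane of its rim (top of the 30 mm lip), 45 mm from the vase's origin along its z axis
- vase_a: standing neighbour: terracotta bud vase with a round belly 50 mm in diameter, 88 mm tall. Origin on its axis, 45 mm above its foot; z up.
- vase_b: standing neighbour: terracotta bud vase, urn-shaped, 49 mm in diameter at the shoulder, 84 mm tall. Origin on its axis, 45 mm above its foot; z up.
- tray: wooden tray fixed to the table, 258 (x) by 440 mm (y): 8 mm floor and slats 12 mm wide, their tops 20 mm above the table, making two lanes along its y axis, each 111 mm wide: the near lane with the vases is centred at x = -62 mm, the far lane with the clay horses at x = +62 mm. Origin at the centre of its underside, z up.
- magnifier: hand magnifying glass lying flat on the table, about 70 g: black handle 95 mm long, 16 mm wide, 12 mm high (from x = -50 to +45 mm), then a round steel-rimmed lens 59 mm in outer diameter, no thicker than the handle, centred at x = +75 mm. Origin on the underside of the handle; x points along the handle towards the lens, z up.
- lens (a point): centre of the lens on its underside, 75 mm from the magnifier's origin along its x axis, level with the underside of the handle
- pot_a: closed white paint pot with black lid, 48 mm in diameter, 66 mm tall, standing on the table between the magnifying glass and the tray. Origin at the centre of its underside.
- pot_b: another such paint pot, 48 mm in diameter, 66 mm tall. Origin at the centre of its underside.
- horse_a: white clay toy horse, about 92 mm long (from x = -60 mm, its head, to +32 mm), 40 mm wide, 83 mm tall, in the far lane. Origin at the centre of its underside.
- horse_b: bare clay toy horse, same shape and size, in the far lane. Origin at the centre of its underside.
Not all that is in view belongs to the job. What is meant by the magnifier is not green, and is the larger of those in its own colour.

How it is judged:
By the outcome, as a careful person would: the job done as asked, in the order asked, and still so for the second after the job is handed in, while the arm keeps its last pose, push and grip.
It also fails if it takes over 72 s, if anything falls off the work surface, if the arm or the gripper's body presses on something with over 40 N, if the wrist force passes 120 N, or if a joint passes its speed limit or range.

## Robot

A 6-joint arm with a two-finger parallel gripper is mounted at the origin on the work surface. World frame = base frame: x ahead of the robot, y to its left, z up, the work surface at z = 0. Lengths are in m, angles in degrees, forces in N, time in s.
With the tool pointing down it reaches from about 0.25 to 0.725 m from the base axis. Payload 9.7 kg.
Tool frame: the origin (TCP) lies between the finger pads; the fingertips stand 17 mm ahead of it and the grasp point (between the pads) lies 2 mm behind it; z points along the fingers, y is the direction in which the jaws open and shut (so a half turn about z gives the same grasp; the last joint's range is limited). The gripper opens to 85 mm and grips with 20 to 120 N. Pads are 22 mm wide; open, the fingers measure 114 mm over their backs; the gripper's body (76 mm by 85 mm) begins 54 mm behind the grasp point. The pads swing forward as they close: fully open they stand 13 mm farther back than shut.
Start: joints at [69.729, 4.979, 10.078, 95.1, 0, 90], TCP at [0.191, 0.516, 0.248] pointing down, gripper open.
Joint ranges: [-179.16, 179.16], [-48.56, 103.87], [-65.8, 70.77], [-126.05, 130.52], [-82.76, 87.17], [-180, 180]. Speed limits (degrees/s): [127.2, 127.2, 147.25, 180, 180, 180].

## Interface

Orientations are given as [roll, pitch, yaw] about the fixed x, y, z axes, in that order (R = Rz(yaw) Ry(pitch) Rx(roll)).
In Python, from workcell import monitor, cams, order gives the robot as it stands. The module is installed in compiled form; this text tells all that it offers.
- The arm moves only by the shell command python3 -m handwheel 'ROWS' [OPENING] [FORCE]. ROWS is JSON, a list of rows, each a list of 6 numbers: the shift along the tool's x, y, z in m, then the turn, a rotation vector about the tool's x, y, z in degrees. In form: [[tx, ty, tz, wx, wy, wz], ...]. A call has exactly 8 rows; each row shifts and turns the commanded pose from where the row before left it, along the tool's axes as they then stand; what a row does not reach is not made up. A row lasts 1/12 s, in which the tool goes at most 41.7 mm and 7.16 degrees, less where a joint would pass 70% of its speed; a pose out of reach is approached as far as the arm can. A call is refused whole if a number of a shift passes 0.0417 or a number of a turn 7.16, either way. A call with a gripper value outside its range is refused whole. OPENING is the opening, from -1 (shut) to 1 (fully open), set as the call begins (- or left out, the last holds). The fingers move at their own pace and stop on an object; FORCE is the grip in N (left out, the last holds). Time passes only in rows, so rows that do not move let the fingers close, or fill a call up. It gives the time, the measured TCP pose, the force and the opening at its end, in the units of the state.
- monitor.get_obs(): the state, without advancing time (a new reading comes with each control period).
- cams.camera(name): name is "side" or "top" or "wrist"; returns a dict with "img" (400x640x3 uint8, red, green, blue), "depth" (400x640 float32, m along the optical axis (not along the pixel's ray), 0 where there is no reading), "fx", "fy", "cx", "cy" (pixels), "rvec" (rotation vector, rad) and "tvec" (3), from world to camera coordinates, as OpenCV has them; the wrist camera has in their place "tool_from_camera" (4x4, takes a point from camera to tool coordinates, whose origin is the TCP and whose axes are the flange's). Camera axes: x right, y down, z forward; pixel columns grow to the right and rows downward; lengths in m; the calibration is good to about 2 mm. A picture is of the moment at which its call begins: read the wrist's pose just before it.
- order.job_done(): hands the job in, once; it reports no verdict.
The state is a dict: "time": time; "q": joint angles; "qd": joint speeds; "joint_efforts": joint torques, N m; "ee_pos": TCP position; "tcp_rot": TCP orientation; "wrist_force": force on the tool from outside, world axes, zero at the start; "torque": the same for the moment, N m; "opening": finger opening in m.
Only numpy, scipy, OpenCV 4.12 (cv2) and the standard library are available. Lean on these libraries where they do the work, as an engineer would, in place of code of your own. Each camera call takes 0.05 s, during which the arm holds its last target. There are 200 camera calls.

## Working session

There is one attempt and no reset: what is moved stays moved. The work goes in short steps, Python scripts to look and compute and a shell command to move; the robot and the scene stay as the last step left them, time stands still between calls to the robot, and variables do not carry over. Pictures are saved under pics/ and viewed, about 8 in all and at most 12, crops included, and the job is handed in when it is done.

```bash
mkdir -p pics; ls; python3 - <<'E'
from workcell import monitor,cams
import cv2,pickle,numpy as np
o=monitor.get_obs(); print(o)
d={}
for n in("top","side"):
    c=cams.camera(n); d[n]=c; cv2.imwrite(f"pics/{n}0.png",c["img"][:,:,::-1])
    R=cv2.Rodrigues(np.array(c["rvec"]))[0]; print(n,c["fx"],c["cx"],c["cy"],(-R.T@np.array(c["tvec"]).ravel()).round(3),R.round(2).tolist())
pickle.dump(d,open("d0.pkl","wb"))
E
```

```text
pics
{'time': 0.0, 'q': array([6.97270982e+01, 5.00957378e+00, 1.00336073e+01, 9.50994991e+01,
       1.97385466e-03, 9.00000682e+01]), 'qd': array([ 0.09220691, -0.10220253,  0.08057369, -0.07692513,  0.06122742,
       -0.0387091 ]), 'joint_efforts': array([-1.53826804e-03, -5.20380163e+01,  4.64816236e+01,  1.62492710e-02,
       -7.22503546e-05, -2.51183769e-05]), 'ee_pos': array([0.19048795, 0.51573193, 0.24759012]), 'tcp_rot': array([-1.79924534e+02, -1.97376315e-03,  1.59727027e+02]), 'wrist_force': array([ 0.87042527, -0.00695651, -0.17590243]), 'torque': array([ 0.06449569, -0.00288238,  0.02905811]), 'opening': 0.08496928616969225}
top 378.6768002850522 320.00723737731045 199.3916478050847 [0.385 0.067 1.203] [[-0.01, -1.0, -0.01], [-0.99, 0.01, -0.13], [0.13, 0.01, -0.99]]
side 380.460171848995 327.5350319964411 202.76666471754817 [-0.023 -0.602  0.692] [[0.78, -0.62, -0.02], [-0.37, -0.45, -0.81], [0.49, 0.64, -0.58]]
```

View pics/top0.png

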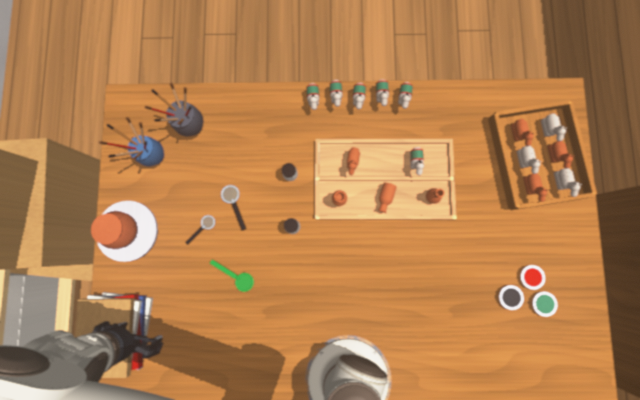

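View pics/side0.png

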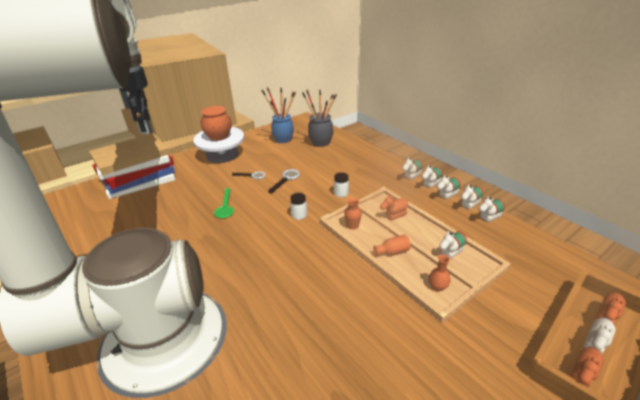

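Three candidate magnifiers: a green one (top 240,280), a small black one (208,222), and a larger black one (lens 230,193, handle end 243,228). The larger black one fits the description. I'll confirm with an enlarged crop and measure it.

```bash
cat > h.py <<'E'
import numpy as np,cv2,pickle
from scipy.spatial.transform import Rotation as Ro
def cam(c):
    R=cv2.Rodrigues(np.array(c["rvec"]))[0]; return R,np.array(c["tvec"]).ravel()
def ray(c,u,v,z):
    "pixel -> world point on plane z"
    R,t=cam(c); C=-R.T@t; d=R.T@np.array([(u-c["cx"])/c["fx"],(v-c["cy"])/c["fy"],1]); return C+d*(z-C[2])/d[2]
def cloud(c,T=None):
    v,u=np.mgrid[0:400,0:640]; Z=c["depth"]
    P=np.dstack([(u-c["cx"])/c["fx"]*Z,(v-c["cy"])/c["fy"]*Z,Z])
    if T is None:
        R,t=cam(c); return (P-t)@R
    return P@T[:3,:3].T+T[:3,3]
def wristT(c,o):
    T=np.eye(4);T[:3,:3]=Ro.from_euler("xyz",o["tcp_rot"],degrees=True).as_matrix();T[:3,3]=o["ee_pos"]
    return T@np.array(c["tool_from_camera"])
E
python3 - <<'E'
from h import *
d=pickle.load(open("d0.pkl","rb"));c=d["top"]
P=cloud(c);im=c["img"].astype(int)
hsv=cv2.cvtColor(c["img"],cv2.COLOR_RGB2HSV)
print("table z",np.median(P[240:300,400:480,2]))
X,Y,Z=P[...,0],P[...,1],P[...,2]
terr=(im[...,0]-im[...,2]>60)&(hsv[...,0]<11)&(hsv[...,1]>120)
box=np.zeros_like(terr);box[140:218,318:455]=1
m=((terr&box)>0)
n,l,s,ce=cv2.connectedComponentsWithStats(m.astype(np.uint8))
for i in range(1,n):
    if s[i,4]>40:
        k=l==i; q=P[k]; r=cv2.minAreaRect(np.argwhere(k)[:,::-1].astype(np.float32))
        print("terr",ce[i].round(1),s[i].tolist(),"med",np.median(q,0).round(3),"zmax",np.percentile(q[:,2],97).round(3),r)
dark=(im.max(2)<90)&(Z<0.12)
n,l,s,ce=cv2.connectedComponentsWithStats(dark.astype(np.uint8)[:270,:320])
for i in range(1,n):
    if s[i,4]>15:
        k=np.argwhere(l==i)[:,::-1]; print("dark",ce[i].round(1),s[i].tolist(),ray(c,*ce[i],0.01).round(3),"z",np.median(Z[:270,:320][l==i]).round(3))
for u,v in[(316,141),(452,139),(455,218),(316,218)]: print("traycorner",ray(c,u,v,.02).round(3))
a=cv2.resize(c["img"][175:250,180:310,::-1],None,fx=5,fy=5,interpolation=cv2.INTER_CUBIC)
b=cv2.resize(c["img"][135:225,310:460,::-1],None,fx=4.33,fy=4.33,interpolation=cv2.INTER_CUBIC)[:, :650]
b=cv2.resize(b,(650,210*2))[:, :]
cv2.imwrite("pics/c1.png",cv2.resize(np.vstack([a,b]),None,fx=.75,fy=.75))
E
```

```text
table z -0.000267288310493882
terr [352.6 159.3] [347, 148, 12, 26, 214] med [ 0.664 -0.023  0.06 ] zmax 0.084 ((352.25677490234375, 160.45945739746094), (10.52153491973877, 25.481842041015625), 9.462322235107422)
terr [386.1 195.7] [379, 183, 17, 29, 291] med [ 0.552 -0.125  0.047] zmax 0.054 ((385.5108337402344, 197.4648895263672), (12.572171211242676, 28.526330947875977), 17.10272979736328)
terr [434.3 195.1] [427, 189, 16, 14, 172] med [ 0.548 -0.269  0.054] zmax 0.097 ((434.5, 195.5), (13.0, 15.0), 90.0)
terr [339.1 197.5] [333, 191, 13, 14, 152] med [0.541 0.02  0.074] zmax 0.093 ((339.0, 197.5), (13.0, 12.0), 90.0)
dark [190.5 126.6] [172, 109, 30, 27, 306] [0.791 0.5   0.01 ] z 0.079
dark [150.6 162.7] [138, 157, 25, 9, 36] [0.671 0.625 0.01 ] z 0.047
dark [288.1 170.1] [282, 164, 13, 13, 124] [0.642 0.179 0.01 ] z 0.065
dark [238.4 216.1] [233, 204, 12, 25, 76] [0.495 0.337 0.01 ] z 0.011
dark [290.5 225.3] [285, 219, 12, 13, 123] [0.464 0.172 0.01 ] z 0.066
dark [193.8 235.6] [187, 228, 15, 15, 32] [0.435 0.476 0.01 ] z 0.008
traycorner [0.734 0.089 0.02 ]
traycorner [ 0.735 -0.348  0.02 ]
traycorner [ 0.481 -0.343  0.02 ]
traycorner [0.486 0.091 0.02 ]
```

View pics/c1.png

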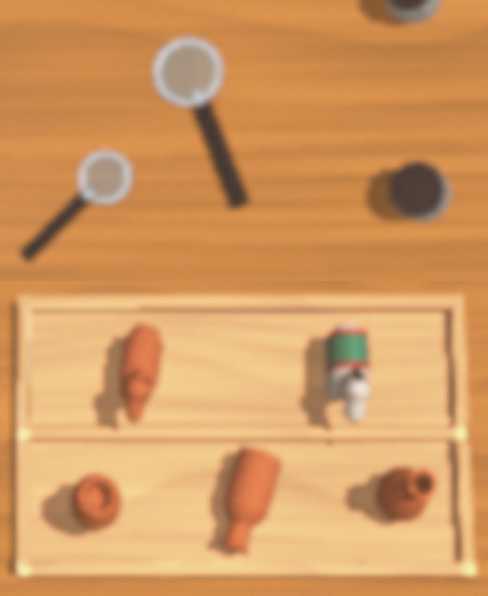

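The crop confirms it: the larger black glass has its lens at about (230,193) and its handle end at (243,228). The small black one sits at lower left. The tray shows the fallen vase with its mouth towards the robot and slightly to image-left. Next I'll get the wrist-camera geometry and the shift to hover over the vase.

```bash
python3 - <<'E'
from h import *
from workcell import monitor,cams
o=monitor.get_obs(); c=cams.camera("wrist"); print(np.array(c["tool_from_camera"]).round(3).tolist(),c["fx"],c["cx"],c["cy"])
d=pickle.load(open("d0.pkl","rb"));t=d["top"]
R=Ro.from_euler("xyz",o["tcp_rot"],degrees=True).as_matrix()
for tgt in([.50,-.11,.25],[.54,-.12,.25]): print((R.T@(np.array(tgt)-o["ee_pos"])).round(3))
P=cloud(t); hsv=cv2.cvtColor(t["img"],cv2.COLOR_RGB2HSV)
k=np.zeros((400,640),bool);k[182:216,374:400]=1
m=k&(P[...,2]>.022)&(P[...,2]<.07)&(hsv[...,1]>135)
q=P[m][:,:2]; mu=q.mean(0); w=np.linalg.eigh(np.cov(q.T))[1][:,1]; pr=(q-mu)@w
print(m.sum(),mu.round(3),w.round(3),pr.min().round(3),pr.max().round(3))
E
```

```text
[[0.001, -0.959, -0.283, 0.073], [1.0, 0.001, 0.0, 0.001], [0.0, -0.283, 0.959, -0.125], [0.0, 0.0, 0.0, 1.0]] 280.5492291135491 316.29498532719936 197.4364733300282
[-0.507 -0.48  -0.002]
[-0.548 -0.475 -0.002]
332 [ 0.551 -0.128] [-0.956  0.294] -0.041 0.049
```

```bash
python3 -m handwheel '[[-0.015,-0.014,0,0,0,0],[-0.022,-0.021,0,0,0,-0.5],[-0.022,-0.021,0,0,0,-0.5],[-0.022,-0.021,0,0,0,-0.5],[-0.022,-0.021,0,0,0,-0.5],[-0.022,-0.021,0,0,0,-0.5],[-0.022,-0.021,0,0,0,-0.5],[-0.022,-0.021,0,0,0,0]]' 1
python3 -m handwheel '[[-0.022,-0.021,0,0,0,0],[-0.022,-0.021,0,0,0,0],[-0.022,-0.021,0,0,0,0],[-0.022,-0.021,0,0,0,0],[-0.022,-0.021,0,0,0,0],[-0.022,-0.021,0,0,0,0],[-0.022,-0.021,0,0,0,0],[-0.022,-0.021,0,0,0,0]]'
python3 -m handwheel '[[-0.022,-0.021,0,0,0,0],[-0.022,-0.021,0,0,0,0],[-0.022,-0.021,0,0,0,0],[-0.022,-0.021,0,0,0,0],[-0.022,-0.021,0,0,0,0],[-0.022,-0.021,0,0,0,0],[-0.014,-0.014,0,0,0,0],[0,0,0,0,0,0]]'
python3 - <<'E'
from h import *
from workcell import monitor,cams
o=monitor.get_obs(); c=cams.camera("wrist"); T=wristT(c,o); print(o["ee_pos"],o["tcp_rot"],o["q"].round(1))
cv2.imwrite("pics/w1.png",c["img"][:,:,::-1]); P=cloud(c,T); pickle.dump((o,c),open("w1.pkl","wb"))
hsv=cv2.cvtColor(c["img"],cv2.COLOR_RGB2HSV)
m=(hsv[...,1]>135)&(P[...,2]>.014)&(P[...,2]<.12)&(P[...,0]<.60)&(P[...,0]>.49)&(P[...,1]>-.31)&(P[...,1]<.06)&(c["depth"]>0)
n,l,s,ce=cv2.connectedComponentsWithStats(m.astype(np.uint8))
for i in range(1,n):
    if s[i,4]>200:
        q=P[l==i];mu=q[:,:2].mean(0);w=np.linalg.eigh(np.cov(q[:,:2].T))[1][:,1];pr=(q[:,:2]-mu)@w
        print(ce[i].round(),s[i].tolist(),mu.round(4),w.round(3),np.percentile(pr,[.5,99.5]).round(4),"z",np.percentile(q[:,2],[2,50,98]).round(4))
E
```

```text
time: 0.82
ee_pos: [0.2985, 0.3075, 0.2482]
tcp_rot: [-180.0, 0.0, 162.8]
wrist_force: [-0.1, -0.0, 0.0]
opening: 0.0854
time: 1.48
ee_pos: [0.4168, 0.0947, 0.2482]
tcp_rot: [180.0, 0.0, 162.7]
wrist_force: [0.7, 0.4, 0.1]
opening: 0.0855
time: 2.15
ee_pos: [0.5153, -0.0837, 0.2471]
tcp_rot: [-180.0, -0.1, 162.6]
wrist_force: [0.9, -0.9, -0.4]
opening: 0.0854
[ 0.51534526 -0.0837015   0.24713776] [-1.79954166e+02 -5.81809535e-02  1.62562184e+02] [-9.2  1.2  6.  94.9 -0.   8.2]
[410. 180.] [387, 158, 50, 43, 1093] [0.5422 0.0155] [0.572 0.82 ] [-0.0182  0.0211] z [0.0493 0.0721 0.0925]
[291. 214.] [276, 173, 33, 74, 1737] [ 0.5489 -0.126 ] [-0.951  0.31 ] [-0.0414  0.0464] z [0.0342 0.0473 0.0522]
[177. 252.] [151, 226, 56, 53, 985] [ 0.5476 -0.2693] [-0.994 -0.106] [-0.0227  0.0193] z [0.0345 0.0571 0.0966]
```

View pics/w1.png

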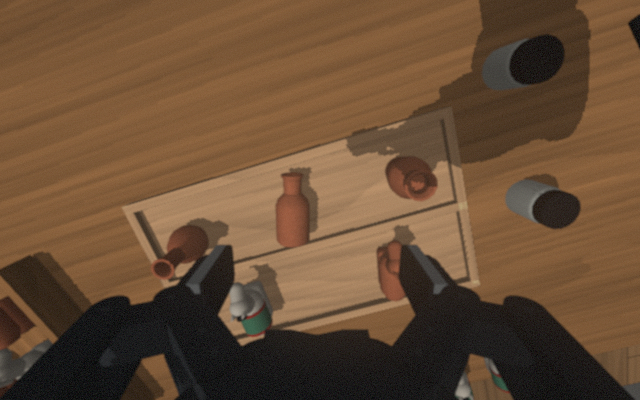

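The wrist view shows the vase lying at (293,210), mouth at (291,175), aligned with the tool's x axis. The neighbours are at (410,180) and (180,250). Plan: tilt the tool 53° forward, grip the body from the mouth side, lift, then turn +90° about the jaw axis.

```bash
python3 -m handwheel '[[0,0,0,0,-4,0],[0,0,0,0,-7,0],[0,0,0,0,-7,0],[0,0,0,0,-7,0],[0,0,0,0,-7,0],[0,0,0,0,-7,0],[0,0,0,0,-7,0],[0,0,0,0,-7,0]]'
python3 - <<'E'
from h import *
from workcell import monitor
o=monitor.get_obs(); print(o["ee_pos"],o["tcp_rot"],o["q"].round(1))
R=Ro.from_euler("xyz",o["tcp_rot"],degrees=True).as_matrix(); print(R.round(3))
G=np.array([.550,-.1265,.030]); z=R[:,2]
for b in(.106,.006): print((R.T@(G-b*z-o["ee_pos"])).round(4), G-b*z)
E
```

```text
time: 2.87
ee_pos: [0.5191, -0.0801, 0.2481]
tcp_rot: [-180.0, 53.0, 162.8]
wrist_force: [-63.1, -0.1, 12.7]
opening: 0.0853
[ 0.51910043 -0.08011434  0.24807662] [-179.96156339   52.98720935  162.75471598] [ -3.  -48.6 -45.9  40.6 -11.4   8.7]
[[-0.575  0.297  0.762]
 [ 0.178  0.955 -0.237]
 [-0.799 -0.    -0.602]]
[ 0.1481 -0.035   0.0598] [ 0.46918508 -0.10133913  0.09381127]
[ 0.1481 -0.035   0.1598] [ 0.54542557 -0.1250758   0.03361196]
```

J2 is at its limit after tilting so high up, and the force reading is odd. I'll check that it settles before moving.

```bash
cat > s.py <<'E'
from workcell import monitor
import json,os
o=monitor.get_obs(); print("t",round(o["time"],2),"p",o["ee_pos"].round(4),"rpy",o["tcp_rot"].round(1),"q",o["q"].round(2),"qd",o["qd"].round(1).max(),"F",o["wrist_force"].round(1),"M",o["torque"].round(2),"op",round(float(o["opening"]),4))
open("log.jsonl","a").write(json.dumps({k:list(map(float,o[k])) for k in("q","ee_pos","tcp_rot")})+"\n")
E
python3 s.py
python3 -m handwheel '[[0,0,0.01,0,0,0],[0,0,0.01,0,0,0],[0,0,0.01,0,0,0],[0,0,0.01,0,0,0],[0.01,0,0,0,0,0],[0.01,0,0,0,0,0],[0.01,0,0,0,0,0],[0,0,0,0,0,0]]'; python3 s.py
```

```text
t 2.87 p [ 0.5191 -0.0801  0.2481] rpy [-180.    53.   162.8] q [ -3.   -48.62 -45.94  40.56 -11.37   8.69] qd 10.9 F [-63.1  -0.1  12.7] M [ 0.1   2.87 -0.96] op 0.0853
time: 3.53
ee_pos: [0.53, -0.0843, 0.1981]
tcp_rot: [-179.9, 52.7, 162.8]
wrist_force: [-0.0, 0.0, -0.5]
opening: 0.0853
t 3.53 p [ 0.53   -0.0843  0.1981] rpy [-179.9   52.7  162.8] q [ -3.65 -46.82 -50.55  34.41 -10.84   8.32] qd 2.6 F [-0.   0.  -0.5] M [ 0.17  0.72 -0.01] op 0.0853
```

```bash
cat > g.py <<'E'
from h import *
from workcell import monitor
import sys
o=monitor.get_obs()
R=Ro.from_euler("xyz",o["tcp_rot"],degrees=True).as_matrix(); z=R[:,2]
G=np.array(eval(sys.argv[1]))
for b in eval(sys.argv[2]): print(b,(R.T@(G-b*z-o["ee_pos"])).round(4))
E
python3 g.py '[.550,-.1265,.030]' '(.086,.006)'
```

```text
0.086 [ 0.1145 -0.0342  0.0412]
0.006 [ 0.1145 -0.0342  0.1212]
```

```bash
python3 -m handwheel '[[0.015,-0.005,0.005,0,0,0],[0.015,-0.005,0.005,0,0,0],[0.015,-0.005,0.005,0,0,0],[0.015,-0.005,0.005,0,0,0],[0.015,-0.005,0.005,0,0,0],[0.015,-0.005,0.005,0,0,0],[0.015,-0.003,0.005,0,0,0],[0.0095,-0.001,0.005,0,0,0]]'; python3 s.py
python3 -m handwheel '[[0,0,0,0,0,0],[0,0,0,0,0,0],[0,0,0,0,0,0],[0,0,0,0,0,0],[0,0,0,0,0,0],[0,0,0,0,0,0],[0,0,0,0,0,0],[0,0,0,0,0,0]]';  python3 s.py; python3 g.py '[.550,-.1265,.030]' '(.086,.006)'
python3 - <<'E'
from h import *
from workcell import cams
c=cams.camera("side"); cv2.imwrite("pics/s2.png",cv2.resize(c["img"][120:320,280:540,::-1],None,fx=2.5,fy=2.5))
E
```

```text
time: 4.2
ee_pos: [0.5061, -0.1083, 0.0816]
tcp_rot: [-179.7, 52.0, 162.7]
wrist_force: [-0.5, -0.0, -0.3]
opening: 0.0849
t 4.2 p [ 0.5061 -0.1083  0.0816] rpy [-179.7   52.   162.7] q [ -8.26 -48.56 -63.83  23.13  -7.38   5.58] qd 1.0 F [-0.5 -0.  -0.3] M [ 0.24  0.67 -0.06] op 0.0849
time: 4.87
ee_pos: [0.507, -0.1083, 0.0838]
tcp_rot: [-179.7, 52.1, 162.7]
wrist_force: [0.3, -0.2, -0.5]
opening: 0.0852
t 4.87 p [ 0.507  -0.1083  0.0838] rpy [-179.7   52.1  162.7] q [ -8.24 -48.55 -63.65  23.18  -7.39   5.58] qd -0.0 F [ 0.3 -0.2 -0.5] M [ 0.2   0.7  -0.02] op 0.0852
0.086 [ 0.0139 -0.0043 -0.0163]
0.006 [ 0.0139 -0.0043  0.0637]
```

View pics/s2.png

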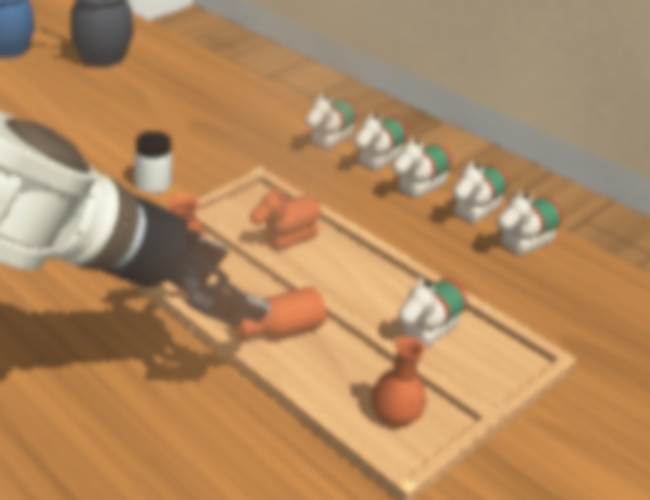

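The side view shows the open fingers at (230,295) just short of the fallen vase's mouth (245,328), straddling its axis, and nothing is touched. J2 is on its limit here; moving forward should relieve it.

```bash
python3 -m handwheel '[[0,-0.004,0.005,0,0,0],[0,0,0.006,0,0,0],[0.001,0,0.008,0,0,0],[0.001,0,0.008,0,0,0],[0.001,0,0.008,0,0,0],[0.001,0,0.005,0,0,0],[0,0,0,0,0,0],[0,0,0,0,0,0]]'; python3 s.py;  python3 g.py '[.550,-.1265,.030]' '(.006,)'
python3 - <<'E'
import json; from h import *
S=[json.loads(l) for l in open("log.jsonl")]
o=pickle.load(open("w1.pkl","rb"))[0]; S.append({k:list(o[k]) for k in("q","ee_pos","tcp_rot")})
S.append(dict(q=[69.727,5.0096,10.0336,95.0995,0,90],ee_pos=[.19049,.51573,.24759],tcp_rot=[180,0,159.727]))
A=[];b=[]
for s in S:
    q=np.radians(s["q"]);z=Ro.from_euler("xyz",s["tcp_rot"],degrees=True).as_matrix()[:,2];e=np.array([np.cos(q[0]),np.sin(q[0]),0]);n=np.array([-e[1],e[0],0]);p=np.array(s["ee_pos"])
    f=q[2]-q[1];S2,C2,Sf,Cf=np.sin(q[1]),np.cos(q[1]),np.sin(f),np.cos(f);g=f+np.pi/2-q[3]+0  # tool-pitch link dir
    th=q[1]-q[2]+q[3]
    A+=[[1,0,S2,C2,Cf,-Sf,e@z],[0,1,C2,-S2,Sf,Cf,z[2]],[0,0,0,0,0,0,n@z]]; b+=[p@e,p[2],p@n]
A=np.array(A);b=np.array(b);x,r,k,sv=np.linalg.lstsq(A,b,rcond=None);print(x.round(4),sv.round(3),(A@x-b).round(4).reshape(-1,3).tolist())
E
```

```text
time: 5.58
ee_pos: [0.5332, -0.1211, 0.0549]
tcp_rot: [-179.7, 52.0, 162.7]
wrist_force: [0.0, 0.1, 1.4]
opening: 0.0855
t 5.58 p [ 0.5332 -0.1211  0.0549] rpy [-179.7   52.   162.7] q [ -9.75 -39.26 -63.01  14.53  -6.22   4.65] qd 0.4 F [0.  0.1 1.4] M [ 0.19  0.64 -0.02] op 0.0855
0.006 [ 0.0087 -0.      0.0233]
[0.0312 0.1405 0.2958 0.0042 0.4921 0.0535 0.2832] [5.131 4.466 1.247 0.998 0.262 0.233 0.226] [[-0.0024, -0.0029, -0.003], [-0.0026, -0.0025, -0.0028], [0.0046, 0.0055, -0.0019], [0.0044, 0.0052, -0.002], [-0.0058, -0.0063, -0.0016], [0.0049, 0.0004, -0.0], [-0.0031, 0.0005, -0.0]]
```

```bash
python3 -m handwheel '[[0.002,0,0.004,0,0,0],[0.002,0,0.004,0,0,0],[0.002,0,0.004,0,0,0],[0.001,0,0.004,0,0,0],[0.001,0,0.004,0,0,0],[0.0007,0,0.003,0,0,0],[0,0,0,0,0,0],[0,0,0,0,0,0]]'; python3 s.py;  python3 g.py '[.550,-.1265,.030]' '(.006,)'
cat > k.py <<'E'
import json; from h import *
S=[json.loads(l) for l in open("log.jsonl")]
o=pickle.load(open("w1.pkl","rb"))[0]; S.append({k:list(o[k]) for k in("q","ee_pos","tcp_rot")})
S.append(dict(q=[69.727,5.0096,10.0336,95.0995,0,90],ee_pos=[.19049,.51573,.24759],tcp_rot=[180,0,159.727]))
A=[];b=[]
for s in S:
    q=np.radians(s["q"]);z=Ro.from_euler("xyz",s["tcp_rot"],degrees=True).as_matrix()[:,2];e=np.array([np.cos(q[0]),np.sin(q[0]),0]);n=np.array([-e[1],e[0],0]);p=np.array(s["ee_pos"])
    f=q[2]-q[1];S2,C2,Sf,Cf=np.sin(q[1]),np.cos(q[1]),np.sin(f),np.cos(f);a=f-q[3]
    A+=[[1,0,S2,C2,Cf,-Sf,np.cos(a),-np.sin(a),e@z],[0,1,C2,-S2,Sf,Cf,np.sin(a),np.cos(a),z[2]],[0,0,0,0,0,0,0,0,n@z]]; b+=[p@e,p[2],p@n]
A=np.array(A);b=np.array(b)
W=np.eye(9)*1e-3; x=np.linalg.lstsq(np.vstack([A,W]),np.r_[b,np.zeros(9)],rcond=None)[0]
print(x.round(4),abs(A@x-b).max().round(4))
E
python3 k.py
```

```text
time: 6.25
ee_pos: [0.5455, -0.1249, 0.0342]
tcp_rot: [-179.7, 52.0, 162.7]
wrist_force: [-0.1, -0.0, 0.5]
opening: 0.0857
t 6.25 p [ 0.5455 -0.1249  0.0342] rpy [-179.7   52.   162.7] q [-10.02 -34.04 -63.01   9.26  -6.     4.48] qd 0.3 F [-0.1 -0.   0.5] M [ 0.22  0.66 -0.05] op 0.0857
0.006 [ 0.0003 -0.0002  0.0003]
[ 1.000e-04  1.601e-01  4.196e-01  0.000e+00  5.186e-01  3.620e-02
  1.440e-01 -1.000e-04  2.680e-01] 0.0002
```

The kinematic fit is good to 0.2 mm and the tool is on target. I'll grip now and check that the righted pose is feasible.

```bash
python3 -m handwheel '[[0,0,0,0,0,0],[0,0,0,0,0,0],[0,0,0,0,0,0],[0,0,0,0,0,0],[0,0,0,0,0,0],[0,0,0,0,0,0],[0,0,0,0,0,0],[0,0,0,0,0,0]]' -1 40; python3 s.py
cat > ik.py <<'E'
from scipy.optimize import least_squares
from h import *
def fk(q):
    q=np.radians(q);e=np.array([np.cos(q[0]),np.sin(q[0]),0]);n=np.array([-e[1],e[0],0]);k=np.array([0,0,1]);f=q[2]-q[1];a=f-q[3]
    u=np.cos(a)*e+np.sin(a)*k;zt=np.cos(q[4])*u+np.sin(q[4])*n
    r=.4196*np.sin(q[1])+.5186*np.cos(f)-.0362*np.sin(f); z=.1601+.4196*np.cos(q[1])+.5186*np.sin(f)+.0362*np.cos(f)
    return r*e+z*k+.144*u+.268*zt,zt
lo=[-179.16,-48.56,-65.8,-126.05,-82.76];hi=[179.16,103.87,70.77,130.52,87.17]
def ik(p,zt,q0):
    s=least_squares(lambda q:np.r_[fk(q)[0]-p,.3*(fk(q)[1]-zt)],q0,bounds=(lo,hi),x_scale=30); return s.x,np.abs(s.fun).max()
if __name__=="__main__":
    q=[-10,-34,-62,9.3,-6]
    for th,G in[(52,[.55,-.1265,.03]),(52,[.55,-.1265,.11]),(30,[.55,-.1265,.11]),(10,[.55,-.1265,.11]),(-10,[.545,-.1265,.11]),(-25,[.54,-.1265,.11]),(-38,[.54,-.1265,.11]),(-38,[.54,-.1265,.05]),(-38,[.525,-.1265,.05])]:
        y=np.radians(162.7-180);t=np.radians(th);zt=np.array([np.sin(t)*np.cos(y),np.sin(t)*np.sin(y),-np.cos(t)])
        q,er=ik(np.array(G)-.006*zt,zt,np.clip(q,lo,hi)*.99);print(th,G,q.round(1),round(er,4))
E
python3 ik.py
```

```text
time: 6.92
ee_pos: [0.5458, -0.1249, 0.035]
tcp_rot: [-179.7, 52.1, 162.7]
wrist_force: [-2.2, 0.8, 3.5]
opening: 0.0425
t 6.92 p [ 0.5458 -0.1249  0.035 ] rpy [-179.7   52.1  162.7] q [-10.02 -34.1  -63.     9.25  -6.     4.48] qd 0.1 F [-2.2  0.8  3.5] M [ 0.13  0.42 -0.04] op 0.0425
52 [0.55, -0.1265, 0.03] [-10.3 -34.  -63.1   9.2  -5.5] 0.0
52 [0.55, -0.1265, 0.11] [-10.3 -40.3 -56.8  21.7  -5.5] 0.0
30 [0.55, -0.1265, 0.11] [-11.6 -22.1 -34.6  47.7  -2.9] 0.0
10 [0.55, -0.1265, 0.11] [-12.6  -3.4 -13.7  69.7  -0.8] 0.0
-10 [0.545, -0.1265, 0.11] [-13.4  15.7   7.1  91.3   0.7] 0.0
-25 [0.54, -0.1265, 0.11] [-13.9  30.4  22.7 107.3   1.4] 0.0
-38 [0.54, -0.1265, 0.11] [-14.1  44.1  37.7 121.6   1.9] 0.0
-38 [0.54, -0.1265, 0.05] [-14.1  45.1  32.7 115.5   1.9] 0.0
-38 [0.525, -0.1265, 0.05] [-14.4  42.7  28.9 114.1   1.8] 0.0
```

```bash
python3 -m handwheel '[[-0.002,0,-0.0016,0,0,0],[-0.005,0,-0.004,0,0,0],[-0.009,0,-0.007,0,0,0],[-0.012,0,-0.0093,0,0,0],[-0.012,0,-0.0093,0,0,0],[-0.012,0,-0.0093,0,0,0],[-0.008,0,-0.006,0,0,0],[-0.003,0,-0.002,0,0,0]]'; python3 s.py
python3 -m handwheel '[[0,0,0,0,2,0],[0,0,0,0,4,0],[0,0,0,0,5,0],[0,0,0,0,5,0],[0,0,0,0,5,0],[0,0,0,0,5,0],[0,0,0,0,5,0],[0,0,0,0,5,0]]'; python3 s.py
python3 -m handwheel '[[0,0,0,0,5,0],[0,0,0,0,5,0],[0,0,0,0,5,0],[0,0,0,0,5,0],[0,0,0,0,5,0],[0,0,0,0,5,0],[0,0,0,0,5,0],[0,0,0,0,5,0]]'; python3 s.py
python3 -m handwheel '[[0,0,0,0,5,0],[0,0,0,0,4,0],[0,0,0,0,3,0],[0,0,0,0,2,0],[0,0,0,0,0,0],[0,0,0,0,0,0],[0,0,0,0,0,0],[0,0,0,0,0,0]]'; python3 s.py
python3 - <<'E'
from h import *
from workcell import cams
c=cams.camera("side"); pickle.dump(c,open("s3.pkl","wb"));cv2.imwrite("pics/s3.png",cv2.resize(c["img"][150:300,320:500,::-1],None,fx=4,fy=4))
E
```

```text
time: 7.58
ee_pos: [0.5467, -0.1249, 0.1167]
tcp_rot: [-179.7, 52.2, 162.7]
wrist_force: [0.6, 0.3, -1.5]
opening: 0.0423
t 7.58 p [ 0.5467 -0.1249  0.1167] rpy [-179.7   52.2  162.7] q [ -9.99 -40.28 -56.55  21.77  -6.02   4.5 ] qd 4.1 F [ 0.6  0.3 -1.5] M [0.18 0.86 0.04] op 0.0423
time: 8.25
ee_pos: [0.546, -0.1247, 0.1138]
tcp_rot: [-179.8, 15.8, 162.5]
wrist_force: [0.5, -0.6, -0.6]
opening: 0.0424
t 8.25 p [ 0.546  -0.1247  0.1138] rpy [-179.8   15.8  162.5] q [-12.09  -9.27 -20.32  63.24  -1.64   5.17] qd 65.5 F [ 0.5 -0.6 -0.6] M [0.17 0.22 0.01] op 0.0424
time: 8.92
ee_pos: [0.5464, -0.1248, 0.1136]
tcp_rot: [-179.8, -24.2, 162.4]
wrist_force: [0.6, -0.3, -0.9]
opening: 0.0421
t 8.92 p [ 0.5464 -0.1248  0.1136] rpy [-179.8  -24.2  162.4] q [-13.57  30.    22.26 106.4    1.46   3.66] qd 66.3 F [ 0.6 -0.3 -0.9] M [-0.19 -0.48 -0.06] op 0.0421
time: 9.58
ee_pos: [0.5461, -0.1247, 0.1147]
tcp_rot: [-179.8, -37.8, 162.4]
wrist_force: [0.1, 0.5, -1.0]
opening: 0.0424
t 9.58 p [ 0.5461 -0.1247  0.1147] rpy [-179.8  -37.8  162.4] q [-13.87  44.21  37.95 121.52   2.09   2.97] qd 0.3 F [ 0.1  0.5 -1. ] M [-0.17 -0.66  0.  ] op 0.0424
```

View pics/s3.png

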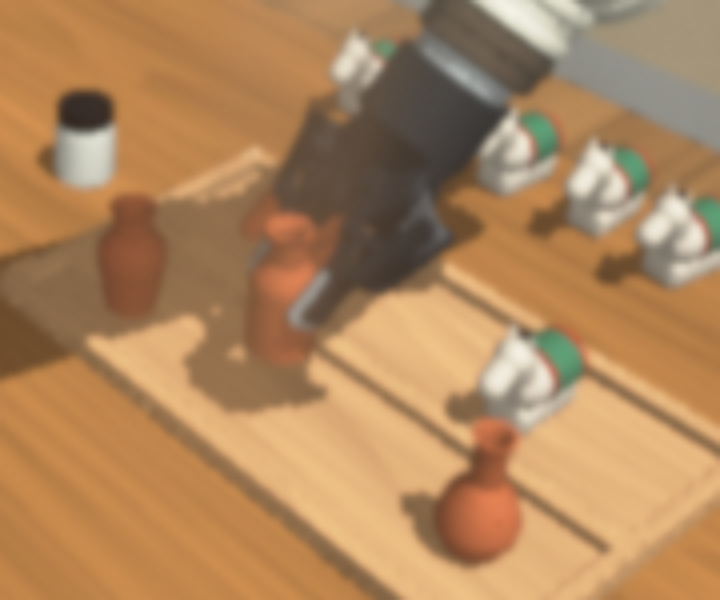

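The vase is upright in the gripper at (285,290), in the lane between the two neighbours, and the hand is over the gap between the horses. I'll lower most of the way, then creep down.

```bash
python3 - <<'E'
from h import *
c=pickle.load(open("d0.pkl","rb"))["top"];P=cloud(c)
b=np.zeros((400,640),bool);b[140:180,400:440]=1;q=P[b&(P[...,2]>.035)];print("horse_b",np.percentile(q,[1,99],axis=0).round(3).tolist())
b[:]=0;b[140:180,330:375]=1;q=P[b&(P[...,2]>.035)];print("horse_a",np.percentile(q,[1,99],axis=0).round(3).tolist())
E
python3 -m handwheel '[[-0.003,0,0.004,0,0,0],[-0.005,0,0.006,0,0,0],[-0.006,0,0.008,0,0,0],[-0.006,0,0.008,0,0,0],[-0.006,0,0.008,0,0,0],[-0.004,0,0.005,0,0,0],[-0.002,0,0.003,0,0,0],[0,0,0,0,0,0]]'; python3 s.py
```

```text
horse_b [[0.385, -0.244, 0.04], [0.702, 0.067, 1.203]]
horse_a [[0.385, -0.046, 0.041], [0.704, 0.067, 1.203]]
time: 10.3
ee_pos: [0.5451, -0.1246, 0.0602]
tcp_rot: [-179.8, -38.0, 162.4]
wrist_force: [1.2, -0.1, -0.6]
opening: 0.0427
t 10.3 p [ 0.5451 -0.1246  0.0602] rpy [-179.8  -38.   162.4] q [-13.88  45.12  33.23 116.11   2.09   2.96] qd 1.3 F [ 1.2 -0.1 -0.6] M [-0.24 -0.64  0.  ] op 0.0427
```

```bash
python3 -m handwheel '[[-0.0006,0,0.0008,0,0,0],[-0.0006,0,0.0008,0,0,0],[-0.0006,0,0.0008,0,0,0],[-0.0006,0,0.0008,0,0,0],[0,0,0,0,0,0],[0,0,0,0,0,0],[0,0,0,0,0,0],[0,0,0,0,0,0]]'; python3 s.py
python3 -m handwheel '[[-0.0003,0,0.0004,0,0,0],[-0.0003,0,0.0004,0,0,0],[-0.0003,0,0.0004,0,0,0],[0,0,0,0,0,0],[0,0,0,0,0,0],[0,0,0,0,0,0],[0,0,0,0,0,0],[0,0,0,0,0,0]]'; python3 s.py
```

```text
time: 10.97
ee_pos: [0.5455, -0.1248, 0.0574]
tcp_rot: [-179.8, -37.9, 162.4]
wrist_force: [0.3, -0.9, -1.0]
opening: 0.0424
t 10.97 p [ 0.5455 -0.1248  0.0574] rpy [-179.8  -37.9  162.4] q [-13.88  45.13  33.   115.75   2.08   2.96] qd 0.1 F [ 0.3 -0.9 -1. ] M [-0.21 -0.68 -0.02] op 0.0424
time: 11.63
ee_pos: [0.5454, -0.1247, 0.0559]
tcp_rot: [-179.8, -37.9, 162.4]
wrist_force: [-0.1, -0.6, 1.6]
opening: 0.0422
t 11.63 p [ 0.5454 -0.1247  0.0559] rpy [-179.8  -37.9  162.4] q [-13.88  45.17  32.88 115.61   2.09   2.96] qd -0.0 F [-0.1 -0.6  1.6] M [-0.16 -0.44  0.04] op 0.0422
```

Contact has begun (Fz went from -1.0 to +1.6 N). I'll seat it a little more.

```bash
python3 -m handwheel '[[-0.0002,0,0.0003,0,0,0],[-0.0002,0,0.0003,0,0,0],[0,0,0,0,0,0],[0,0,0,0,0,0],[0,0,0,0,0,0],[0,0,0,0,0,0],[0,0,0,0,0,0],[0,0,0,0,0,0]]'; python3 s.py
python3 - <<'E'
from h import *
from workcell import cams
c=cams.camera("side"); cv2.imwrite("pics/s4.png",cv2.resize(c["img"][180:260,360:460,::-1],None,fx=6,fy=6,interpolation=cv2.INTER_CUBIC))
E
```

```text
time: 12.3
ee_pos: [0.5454, -0.1247, 0.0558]
tcp_rot: [-179.8, -37.9, 162.4]
wrist_force: [0.8, -0.4, 5.1]
opening: 0.0424
t 12.3 p [ 0.5454 -0.1247  0.0558] rpy [-179.8  -37.9  162.4] q [-13.88  45.14  32.85 115.58   2.09   2.96] qd 0.1 F [ 0.8 -0.4  5.1] M [0.02 0.08 0.08] op 0.0424
```

View pics/s4.png

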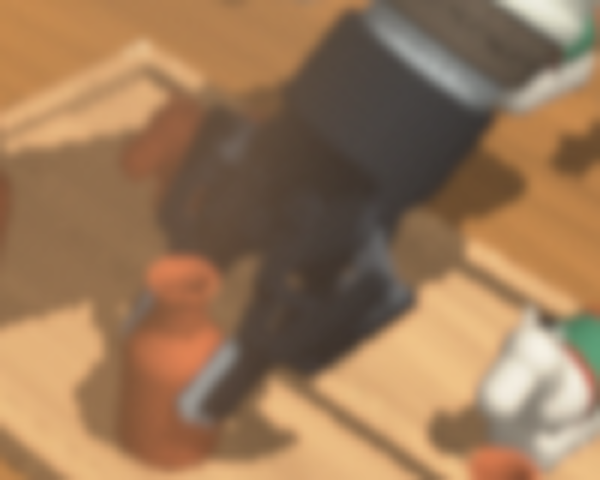

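The vase is standing on the floor, mouth at (183,280), foot at (170,460), and 5 N of contact says it is seated. I'll open gradually and back out along the tool.

```bash
python3 -m handwheel '[[0,0,0,0,0,0],[0,0,0,0,0,0],[0,0,0,0,0,0],[0,0,0,0,0,0],[0,0,0,0,0,0],[0,0,0,0,0,0],[0,0,0,0,0,0],[0,0,0,0,0,0]]' 0.15 20; python3 s.py
python3 -m handwheel '[[0,0,0,0,0,0],[0,0,0,0,0,0],[0,0,0,0,0,0],[0,0,0,0,0,0],[0,0,0,0,0,0],[0,0,0,0,0,0],[0,0,0,0,0,0],[0,0,0,0,0,0]]' 0.65; python3 s.py
python3 -m handwheel '[[0,0,-0.003,0,0,0],[0,0,-0.006,0,0,0],[0,0,-0.01,0,0,0],[0,0,-0.015,0,0,0],[0,0,-0.02,0,0,0],[0,0,-0.02,0,0,0],[0,0,-0.02,0,0,0],[0,0,-0.01,0,0,0]]'; python3 s.py
```

```text
time: 13.02
ee_pos: [0.5454, -0.1247, 0.055]
tcp_rot: [-179.8, -37.9, 162.4]
wrist_force: [-0.8, 0.4, 0.0]
opening: 0.0493
t 13.02 p [ 0.5454 -0.1247  0.055 ] rpy [-179.8  -37.9  162.4] q [-13.88  45.18  32.81 115.53   2.09   2.96] qd 0.1 F [-0.8  0.4  0. ] M [-0.18 -0.56 -0.01] op 0.0493
time: 13.68
ee_pos: [0.5454, -0.1247, 0.0551]
tcp_rot: [-179.8, -37.9, 162.4]
wrist_force: [-0.3, -0.4, -0.8]
opening: 0.0708
t 13.68 p [ 0.5454 -0.1247  0.0551] rpy [-179.8  -37.9  162.4] q [-13.88  45.18  32.82 115.53   2.09   2.96] qd 0.1 F [-0.3 -0.4 -0.8] M [-0.18 -0.48 -0.04] op 0.0708
time: 14.35
ee_pos: [0.6013, -0.1424, 0.1312]
tcp_rot: [-179.9, -36.9, 162.4]
wrist_force: [0.1, 1.3, -0.4]
opening: 0.0705
t 14.35 p [ 0.6013 -0.1424  0.1312] rpy [-179.9  -36.9  162.4] q [-14.16  56.29  59.81 130.37   1.93   2.77] qd 2.6 F [ 0.1  1.3 -0.4] M [-0.18 -0.61 -0.  ] op 0.0705
```

```bash
python3 -m handwheel '[[0,0,0,0,-3,0],[0,0,0,0,-5,0],[0,0,0,0,-6,0],[0,0,-0.01,0,-6,0],[0,0,-0.015,0,-6,0],[0,0,-0.015,0,-6,0],[0,0,-0.015,0,-5,0],[0,0,-0.015,0,0,0]]'; python3 s.py
python3 -m handwheel '[[0,0,-0.02,0,0,0],[0,0,-0.02,0,0,0],[0,0,-0.02,0,0,0],[0,0,-0.01,0,0,0],[0,0,0,0,0,0],[0,0,0,0,0,0],[0,0,0,0,0,0],[0,0,0,0,0,0]]' 1; python3 s.py
python3 - <<'E'
from h import *
from workcell import monitor,cams
o=monitor.get_obs(); c=cams.camera("wrist"); t=cams.camera("top"); pickle.dump((o,c,t),open("w5.pkl","wb"))
a=c["img"][:,:,::-1]; b=cv2.resize(t["img"][150:230,310:460,::-1],(640,341),interpolation=cv2.INTER_CUBIC)
cv2.imwrite("pics/w5.png",cv2.resize(np.vstack([a,b]),None,fx=.8,fy=.8))
P=cloud(c,wristT(c,o)); hsv=cv2.cvtColor(c["img"],cv2.COLOR_RGB2HSV)
for nm,Q,im in(("wrist",P,c["img"]),("top",cloud(t),t["img"])):
    m=(cv2.cvtColor(im,cv2.COLOR_RGB2HSV)[...,1]>120)&(Q[...,2]>.086)&(Q[...,2]<.106)&(abs(Q[...,0]-.541)<.035)&(abs(Q[...,1]+.123)<.04)
    q=Q[m]; print(nm,len(q), q.size and (q.min(0).round(4),q.max(0).round(4),q.mean(0).round(4)))
    for z0,z1 in((.02,.055),):
        m=(Q[...,2]>z0)&(Q[...,2]<z1)&(abs(Q[...,0]-.541)<.045)&(abs(Q[...,1]+.123)<.04);q=Q[m];print(" body",len(q),q.size and (np.percentile(q,[1,99],axis=0).round(4).tolist()))
E
```

```text
time: 15.02
ee_pos: [0.6068, -0.1442, 0.2007]
tcp_rot: [-179.8, -0.4, 162.5]
wrist_force: [0.6, 1.0, 0.7]
opening: 0.0706
t 15.02 p [ 0.6068 -0.1442  0.2007] rpy [-179.8   -0.4  162.5] q [-13.32  15.03  16.26  91.66  -0.12   4.19] qd 30.9 F [0.6 1.  0.7] M [ 0.04  0.04 -0.  ] op 0.0706
time: 15.68
ee_pos: [0.611, -0.1453, 0.2681]
tcp_rot: [-179.8, -0.7, 162.5]
wrist_force: [-0.1, -0.5, 0.4]
opening: 0.0855
t 15.68 p [ 0.611  -0.1453  0.2681] rpy [-179.8   -0.7  162.5] q [-1.3330e+01  1.7620e+01  2.6980e+01  1.0008e+02 -1.0000e-01  4.2000e+00] qd 0.4 F [-0.1 -0.5  0.4] M [-0.02 -0.05  0.05] op 0.0855
wrist 463 (array([ 0.5264, -0.137 ,  0.0874]), array([ 0.5545, -0.1086,  0.1001]), array([ 0.5402, -0.1224,  0.096 ]))
 body 0 0
top 51 (array([ 0.5268, -0.1383,  0.0872]), array([ 0.5512, -0.1139,  0.1013]), array([ 0.5398, -0.1271,  0.0952]))
 body 29 [[0.5171, -0.1302, 0.0217], [0.5463, -0.1038, 0.0543]]
```

View pics/w5.png

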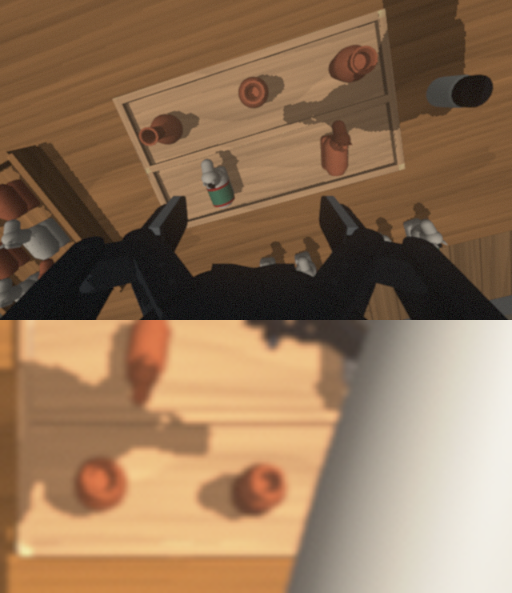

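The vase stands free at wrist (253,92). The neighbours (160,130) and (352,62) and the horses are undisturbed. The mouth measures (0.540, -0.123). Now the magnifier.

```bash
python3 - <<'E'
from h import *
from workcell import monitor
o=monitor.get_obs();t=pickle.load(open("d0.pkl","rb"))["top"]
L=ray(t,230.1,194.2,.006);H=ray(t,243.5,229.7,.006);print(L.round(4),H.round(4),np.hypot(*(L-H)[:2]),np.degrees(np.arctan2(*(L-H)[1::-1])))
R=Ro.from_euler("xyz",o["tcp_rot"],degrees=True).as_matrix();u=(L-H)/np.linalg.norm(L-H)
T=L+0.0*u;T[2]=.25;print(T,(R.T@(T-o["ee_pos"])).round(3))
E
```

```text
[0.566  0.3657 0.006 ] [0.452  0.3207 0.006 ] 0.12258541870017059 21.562510638179052
[0.56602426 0.36574439 0.25      ] [0.197 0.474 0.02 ]
```

```bash
python3 -m handwheel '[[0.006,0.015,0.001,0,0,0],[0.012,0.03,0.0013,0,0,0],[0.0131,0.0316,0.0013,0,0,0],[0.0131,0.0316,0.0013,0,0,0],[0.0131,0.0316,0.0013,0,0,0],[0.0131,0.0316,0.0013,0,0,0],[0.0131,0.0316,0.0013,0,0,0],[0.0131,0.0316,0.0013,0,0,0]]'
python3 -m handwheel '[[0.0131,0.0316,0.0013,0,0,0],[0.0131,0.0316,0.0013,0,0,0],[0.0131,0.0316,0.0013,0,0,0],[0.0131,0.0316,0.0013,0,0,0],[0.0131,0.0316,0.0013,0,0,0],[0.0131,0.0316,0.0013,0,0,0],[0.0131,0.0316,0.0013,0,0,0],[0.0131,0.0316,0.0013,0,0,0]]'; python3 s.py
python3 -m handwheel '[[0.005,0.02,0.002,0,0,-5],[0,0,0,0,0,-7],[0,0,0,0,0,-7],[0,0,0,0,0,-7],[0,0,0,0,0,-7],[0,0,0,0,0,-6],[0,0,0,0,0,0],[0,0,0,0,0,0]]'; python3 s.py
python3 - <<'E'
from h import *
from workcell import monitor,cams
o=monitor.get_obs(); c=cams.camera("wrist"); pickle.dump((o,c),open("w6.pkl","wb")); cv2.imwrite("pics/w6.png",c["img"][:,:,::-1])
P=cloud(c,wristT(c,o)); im=c["img"].astype(int)
m=((im.max(2)<75)&(P[...,2]<.03)&(P[...,2]>-.01)&(c["depth"]>0)).astype(np.uint8)
n,l,s,ce=cv2.connectedComponentsWithStats(m)
for i in range(1,n):
    if s[i,4]>80:
        k=np.argwhere(l==i)[:,::-1].astype(np.float32); print(ce[i].round(1),s[i].tolist(),cv2.minAreaRect(k),np.median(P[l==i],0).round(4))
E
```

```text
time: 16.45
ee_pos: [0.5891, 0.1097, 0.2595]
tcp_rot: [-179.9, -0.6, 162.5]
wrist_force: [0.6, -0.9, -0.2]
opening: 0.0853
time: 17.12
ee_pos: [0.5649, 0.3822, 0.2494]
tcp_rot: [-179.8, -0.6, 162.5]
wrist_force: [1.8, -0.0, -0.5]
opening: 0.0852
t 17.12 p [0.5649 0.3822 0.2494] rpy [-179.8   -0.6  162.5] q [ 33.94  25.39  35.   100.11   0.36  51.45] qd 40.4 F [ 1.8 -0.  -0.5] M [-0.   -0.04  0.05] op 0.0852
time: 17.78
ee_pos: [0.5668, 0.401, 0.2475]
tcp_rot: [179.8, -0.6, -158.7]
wrist_force: [0.4, -0.4, 0.6]
opening: 0.0856
t 17.78 p [0.5668 0.401  0.2475] rpy [ 179.8   -0.6 -158.7] q [ 35.14  27.43  37.57 100.64   0.37  13.83] qd 1.3 F [ 0.4 -0.4  0.6] M [-0.    0.01 -0.03] op 0.0856
[631.4   7. ] [619, 0, 21, 19, 101] ((629.0, 9.0), (18.0, 20.0), 90.0) [0.2528 0.6687 0.0017]
[ 69.3 123.9] [53, 10, 37, 202, 914] ((73.412109375, 111.26020812988281), (10.776472091674805, 203.37648010253906), 8.797411918640137) [0.6324 0.0948 0.014 ]
[21.8 40.3] [9, 20, 24, 36, 446] ((20.701812744140625, 37.36170959472656), (35.39645767211914, 22.372678756713867), 88.31531524658203) [0.5425 0.0389 0.
[... 206 characters left out ...]
(412.5584716796875, 99.1268310546875), (10.476454734802246, 60.693599700927734), 65.224853515625) [0.4349 0.4813 0.0089]
[492.1 152.7] [482, 122, 31, 66, 480] ((493.0342712402344, 152.07534790039062), (15.098308563232422, 69.63948059082031), 20.556045532226562) [0.4584 0.6043 0.0072]
[  7.5 284.2] [3, 273, 10, 25, 163] ((7.5, 285.0), (24.0, 9.0), 90.0) [0.8836 0.0413 0.011 ]
[ 60.6 300.1] [57, 284, 9, 33, 176] ((60.423858642578125, 300.0659484863281), (7.552187442779541, 32.2749137878418), 4.085616588592529) [0.8821 0.1169 0.0108]
[321.3 315.7] [300, 310, 47, 18, 233] ((323.64727783203125, 317.5563049316406), (46.173580169677734, 14.943607330322266), 4.969740867614746) [0.7631 0.4873 0.0171]
```

View pics/w6.png

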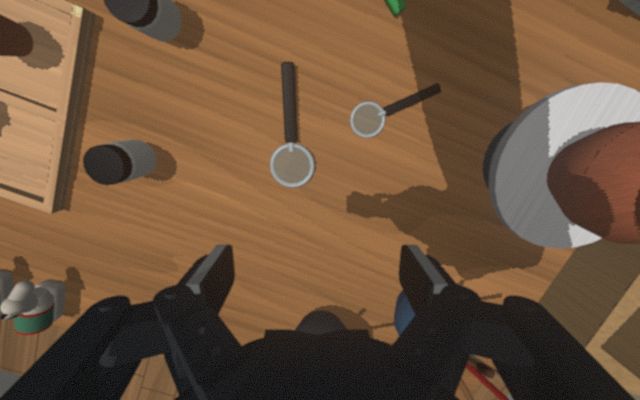

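The larger black magnifier's handle runs from (288,62) to (291,142) with its lens at (292,165). The small one is at (368,119), clear to the right.

```bash
python3 - <<'E'
from h import *
from workcell import monitor
o,c=pickle.load(open("w6.pkl","rb"));T=wristT(c,o)
def r(u,v,z):
    d=T[:3,:3]@np.array([(u-c["cx"])/c["fx"],(v-c["cy"])/c["fy"],1]);C=T[:3,3];return C+d*(z-C[2])/d[2]
P=cloud(c,T);im=c["img"].astype(int)
m=np.zeros((400,640),bool);m[60:140,278:300]=1;m&=im.max(2)<75
v,u=np.nonzero(m);W=np.array([r(a,b,.012) for a,b in zip(u,v)]);mu=W.mean(0);w=np.linalg.svd(W[:,:2]-mu[:2],full_matrices=False)[2][0];w*=np.sign(w[0]);pr=(W[:,:2]-mu[:2])@w
E_=mu[:2]+np.percentile(pr,.5)*w; print("handle end",E_.round(4),"dir",w.round(4),np.degrees(np.arctan2(w[1],w[0])).round(2))
g=(im.min(2)>125)&(P[...,2]<.03);g[:140]=0;g[192:]=0;g[:,:265]=0;g[:,320:]=0
e=cv2.fitEllipse(np.argwhere(g)[:,::-1].astype(np.float32));hull=cv2.convexHull(np.argwhere(g)[:,::-1].astype(np.float32));e=cv2.fitEllipse(hull)
L=r(*e[0],.008);print("lens",e,L.round(4),"origin from lens",(L[:2]-.075*w).round(4),"from end",(E_+.05*w).round(4))
O=((L[:2]-.075*w)+(E_+.05*w))/2;G=np.r_[O+.024*w,0]
o=monitor.get_obs();R=Ro.from_euler("xyz",o["tcp_rot"],degrees=True).as_matrix()
print("G",G.round(4),"x_tool yaw",np.degrees(np.arctan2(R[1,0],R[0,0])),"shift to z=.08,.021",[(R.T@(G+[0,0,z]-o["ee_pos"])).round(4).tolist() for z in(.08,.021)])
E
```

```text
handle end [0.4547 0.3231] dir [0.923  0.3847] 22.63
lens ((291.4081115722656, 164.8622589111328), (42.78078842163086, 44.0421257019043), 139.5346221923828) [0.5675 0.3684 0.008 ] origin from lens [0.4983 0.3395] from end [0.5009 0.3424]
G [0.5218 0.3502 0.    ] x_tool yaw -158.72134758514483 shift to z=.08,.021 [[0.0588, -0.0316, 0.168], [0.0582, -0.0319, 0.227]]
```

```bash
python3 -m handwheel '[[0.007,-0.004,0.015,0.2,-0.6,-1],[0.0075,-0.004,0.022,0,0,0],[0.0075,-0.004,0.025,0,0,0],[0.0075,-0.004,0.025,0,0,0],[0.0075,-0.004,0.025,0,0,0],[0.0075,-0.004,0.025,0,0,0],[0.0075,-0.004,0.02,0,0,0],[0.006,-0.0035,0.01,0,0,0]]'; python3 -m handwheel '[[0,0,0,0,0,0],[0,0,0,0,0,0],[0,0,0,0,0,0],[0,0,0,0,0,0],[0,0,0,0,0,0],[0,0,0,0,0,0],[0,0,0,0,0,0],[0,0,0,0,0,0]]' 0; python3 s.py; python3 g.py '[.5218,.3502,.021]' '(.0,)'
```

```text
time: 18.5
ee_pos: [0.5239, 0.3486, 0.0775]
tcp_rot: [180.0, -0.1, -157.7]
wrist_force: [-0.3, -0.0, 0.5]
opening: 0.0854
time: 19.17
ee_pos: [0.5257, 0.3497, 0.0809]
tcp_rot: [179.9, 0.1, -157.5]
wrist_force: [-0.8, -0.1, 0.7]
opening: 0.0429
t 19.17 p [0.5257 0.3497 0.0809] rpy [ 1.799e+02  1.000e-01 -1.575e+02] q [3.362e+01 1.597e+01 4.180e+00 7.812e+01 4.000e-02 1.115e+01] qd 0.1 F [-0.8 -0.1  0.7] M [ 0.    0.02 -0.02] op 0.0429
0.0 [0.0035 0.0019 0.0599]
```

```bash
python3 -m handwheel '[[0.0015,0.001,0.008,0,0,0],[0.001,0.001,0.012,0,0,0],[0.001,0,0.012,0,0,0],[0,0,0.01,0,0,0],[0,0,0.008,0,0,0],[0,0,0.005,0,0,0],[0,0,0.0025,0,0,0],[0,0,0.0015,0,0,0]]'; python3 s.py
python3 -m handwheel '[[0,0,0,0,0,0],[0,0,0,0,0,0],[0,0,0,0,0,0],[0,0,0,0,0,0],[0,0,0,0,0,0],[0,0,0,0,0,0],[0,0,0,0,0,0],[0,0,0,0,0,0]]'; python3 s.py
```

```text
time: 19.83
ee_pos: [0.5216, 0.3501, 0.0213]
tcp_rot: [180.0, 0.0, -157.5]
wrist_force: [0.1, -0.2, -0.1]
opening: 0.0423
t 19.83 p [0.5216 0.3501 0.0213] rpy [ 180.     0.  -157.5] q [ 3.386e+01  1.714e+01 -1.080e+00  7.174e+01  4.000e-02  1.138e+01] qd 0.2 F [ 0.1 -0.2 -0.1] M [ 0.01  0.01 -0.01] op 0.0423
time: 20.5
ee_pos: [0.5217, 0.3502, 0.0218]
tcp_rot: [179.9, 0.1, -157.5]
wrist_force: [0.9, -0.4, 0.1]
opening: 0.0424
t 20.5 p [0.5217 0.3502 0.0218] rpy [ 1.799e+02  1.000e-01 -1.575e+02] q [ 3.386e+01  1.710e+01 -1.060e+00  7.176e+01  4.000e-02  1.138e+01] qd 0.1 F [ 0.9 -0.4  0.1] M [ 0.03 -0.01  0.02] op 0.0424
```

```bash
python3 -m handwheel '[[0,0,0,0,0,0],[0,0,0,0,0,0],[0,0,0,0,0,0],[0,0,0,0,0,0],[0,0,0,0,0,0],[0,0,0,0,0,0],[0,0,0,0,0,0],[0,0,0,0,0,0]]' -1 70; python3 s.py
python3 -m handwheel '[[0,0,-0.002,0,0,0],[0,0,-0.005,0,0,0],[0,0,-0.01,0,0,0],[0,0,-0.015,0,0,0],[0,0,-0.02,0,0,0],[0,0,-0.02,0,0,0],[0,0,-0.02,0,0,0],[0,0,-0.01,0,0,0]]'; python3 s.py
python3 -m handwheel '[[0,0,-0.015,0,0,0],[0,0,-0.02,0,0,0],[0,0,-0.02,0,0,0],[0,0,-0.015,0,0,0],[0,0,-0.005,0,0,0],[0,0,0,0,0,0],[0,0,0,0,0,0],[0,0,0,0,0,0]]'; python3 s.py
cat > wl.py <<'E'
from h import *
from workcell import monitor,cams
import sys
o=monitor.get_obs(); c=cams.camera("wrist"); pickle.dump((o,c),open(sys.argv[1]+".pkl","wb")); cv2.imwrite(f"pics/{sys.argv[1]}.png",c["img"][:,:,::-1])
E
python3 wl.py w7
```

```text
time: 21.17
ee_pos: [0.5218, 0.3503, 0.0221]
tcp_rot: [179.9, 0.1, -157.5]
wrist_force: [-1.0, -0.2, 4.6]
opening: 0.013
t 21.17 p [0.5218 0.3503 0.0221] rpy [ 1.799e+02  1.000e-01 -1.575e+02] q [ 3.386e+01  1.709e+01 -1.040e+00  7.176e+01  4.000e-02  1.138e+01] qd 0.1 F [-1.  -0.2  4.6] M [-0.07  0.15 -0.04] op 0.013
time: 21.83
ee_pos: [0.5223, 0.3505, 0.1273]
tcp_rot: [179.9, 0.3, -157.5]
wrist_force: [0.4, -0.0, -0.7]
opening: 0.0129
t 21.83 p [0.5223 0.3505 0.1273] rpy [ 179.9    0.3 -157.5] q [3.385e+01 1.485e+01 7.950e+00 8.283e+01 3.000e-02 1.138e+01] qd 11.1 F [ 0.4 -0.  -0.7] M [ 0.01 -0.03 -0.04] op 0.0129
time: 22.5
ee_pos: [0.5212, 0.3498, 0.1973]
tcp_rot: [180.0, -0.0, -157.5]
wrist_force: [0.1, -0.2, -1.0]
opening: 0.0136
t 22.5 p [0.5212 0.3498 0.1973] rpy [ 180.    -0.  -157.5] q [3.385e+01 1.515e+01 1.603e+01 9.092e+01 4.000e-02 1.137e+01] qd 0.2 F [ 0.1 -0.2 -1. ] M [-0.03 -0.   -0.02] op 0.0136
```

View pics/w7.png

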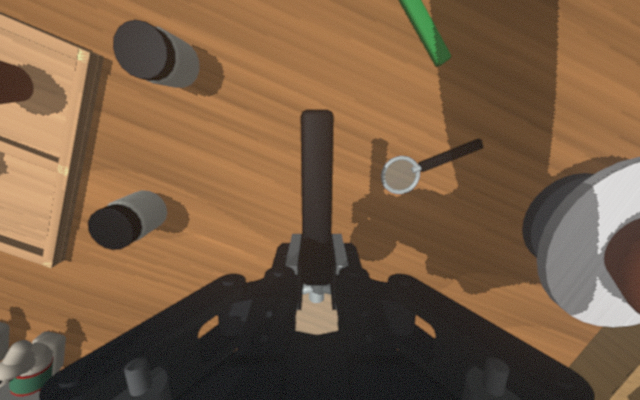

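The magnifier is held, with its handle from (317,112) down to the fingers at (317,240) and the lens hidden behind the hand. I'll measure its pose in the tool frame.

```bash
cat > hm.py <<'E'
from h import *
import sys
o,c=pickle.load(open(sys.argv[1]+".pkl","rb"));A=np.array(c["tool_from_camera"]);P=cloud(c,A);im=c["img"]
m=np.zeros((400,640),bool);m[100:232,295:340]=1;m&=(im.max(2)<90)&(abs(P[...,2]-.008)<.012)&(c["depth"]>0)
m=cv2.erode(m.astype(np.uint8),np.ones((3,3)))>0;q=P[m];a=q[q[:,0]<.068]
M=np.c_[np.ones(len(q)),q[:,0],q[:,1]];pl=np.linalg.lstsq(M,q[:,2],rcond=None)[0]
print(len(q),"x",np.percentile(q[:,0],[.5,99.5]).round(4),"plane z=",pl[0].round(4),"slopes deg x,y",np.degrees(pl[1:]).round(2),"resid",(q[:,2]-M@pl).std().round(4))
xs=np.linspace(q[:,0].min()+.004,q[:,0].max()-.004,8);cy=[q[abs(q[:,0]-x)<.003,1] for x in xs];cc=[(k.min()+k.max())/2 for k in cy]
f=np.polyfit(xs,cc,1);print("y centre line",f.round(4),"deg",np.degrees(f[0]).round(2))
E
python3 hm.py w7
```

```text
3246 x [0.0142 0.0736] plane z= 0.0104 slopes deg x,y [-0.07 -0.1 ] resid 0.0007
y centre line [0.0001 0.001 ] deg 0.01
```

It is held level (slopes within 0.1°), with the lens at about -50 mm along tool x and its underside 22 mm ahead of the TCP. I'll carry it over at the same heading.

```bash
python3 -m handwheel '[[0.003,-0.006,0,0,0,0],[0.006,-0.0125,0.001,0,0,0],[0.0107,-0.0222,0.0014,0,0,0],[0.0107,-0.0222,0.0014,0,0,0],[0.0107,-0.0222,0.0014,0,0,0],[0.0107,-0.0222,0.0014,0,0,0],[0.0107,-0.0222,0.0014,0,0,0],[0.0107,-0.0222,0.0014,0,0,0]]'
python3 -m handwheel '[[0.0107,-0.0222,0.0014,0,0,0],[0.0107,-0.0222,0.0014,0,0,0],[0.0107,-0.0222,0.0014,0,0,0],[0.0107,-0.0222,0.0014,0,0,0],[0.0107,-0.0222,0.0014,0,0,0],[0.0107,-0.0222,0.0014,0,0,0],[0.0107,-0.0222,0.0014,0,0,0],[0.0107,-0.0222,0.0014,0,0,0]]'
python3 -m handwheel '[[0.0107,-0.0222,0.0014,0,0,0],[0.0107,-0.0222,0.0014,0,0,0],[0.0107,-0.0222,0.0014,0,0,0],[0.009,-0.02,0.001,0,0,0],[0.006,-0.013,0.001,0,0,0],[0.003,-0.006,0.001,0,0,0],[0,0,0,0,0,0],[0,0,0,0,0,0]]'; python3 s.py
python3 g.py '[.4938,-.1421,.1455]' '(0,)'
```

```text
time: 23.22
ee_pos: [0.5113, 0.1802, 0.1885]
tcp_rot: [180.0, 0.0, -157.5]
wrist_force: [1.0, -0.4, -0.7]
opening: 0.0135
time: 23.88
ee_pos: [0.4999, -0.0164, 0.1771]
tcp_rot: [179.9, 0.0, -157.5]
wrist_force: [0.5, -0.4, -0.5]
opening: 0.0137
time: 24.55
ee_pos: [0.4945, -0.1315, 0.17]
tcp_rot: [179.9, 0.1, -157.6]
wrist_force: [0.4, -0.0, -0.7]
opening: 0.0132
t 24.55 p [ 0.4945 -0.1315  0.17  ] rpy [ 1.799e+02  1.000e-01 -1.576e+02] q [-14.94  -1.13  -4.86  86.28   0.1  -37.39] qd 1.1 F [ 0.4 -0.  -0.7] M [0.02 0.04 0.04] op 0.0132
0 [ 0.0047 -0.0096  0.0245]
```

```bash
python3 -m handwheel '[[0.001,-0.002,0,0,0,0],[0.0015,-0.003,0.002,0,0,0],[0.0012,-0.003,0.004,0,0,0],[0.001,-0.0016,0.006,0,0,0],[0,0,0.006,0,0,0],[0,0,0.004,0,0,0],[0,0,0.002,0,0,0],[0,0,0.0005,0,0,0]]'; python3 -m handwheel '[[0,0,0,0,0,0],[0,0,0,0,0,0],[0,0,0,0,0,0],[0,0,0,0,0,0],[0,0,0,0,0,0],[0,0,0,0,0,0],[0,0,0,0,0,0],[0,0,0,0,0,0]]'; python3 s.py; python3 g.py '[.4938,-.1421,.1455]' '(0,)'
python3 wl.py w8; python3 hm.py w8
python3 - <<'E'
from h import *
from workcell import cams
t=cams.camera("top");s=cams.camera("side");pickle.dump((t,s),open("f9.pkl","wb"))
a=cv2.resize(t["img"][170:220,340:440,::-1],(700,350),interpolation=cv2.INTER_CUBIC);b=cv2.resize(s["img"][180:250,350:490,::-1],(500,250),interpolation=cv2.INTER_CUBIC)
b=cv2.copyMakeBorder(b,0,0,0,200,cv2.BORDER_CONSTANT);cv2.imwrite("pics/f9.png",np.vstack([a,b]))
E
```

```text
time: 25.22
ee_pos: [0.4939, -0.1422, 0.1451]
tcp_rot: [179.9, 0.0, -157.5]
wrist_force: [-0.5, -0.5, 0.2]
opening: 0.0138
time: 25.88
ee_pos: [0.4941, -0.1423, 0.1458]
tcp_rot: [180.0, 0.1, -157.5]
wrist_force: [0.0, -0.4, -0.5]
opening: 0.0134
t 25.88 p [ 0.4941 -0.1423  0.1458] rpy [ 1.800e+02  1.000e-01 -1.575e+02] q [-1.611e+01 -7.500e-01 -7.150e+00  8.358e+01  8.000e-02 -3.859e+01] qd 0.1 F [ 0.  -0.4 -0.5] M [0.03 0.02 0.04] op 0.0134
0 [0.0002 0.0004 0.0003]
3347 x [0.0142 0.0736] plane z= 0.0103 slopes deg x,y [ 0.02 -0.17] resid 0.0007
y centre line [0.0003 0.001 ] deg 0.02
```

View pics/f9.png

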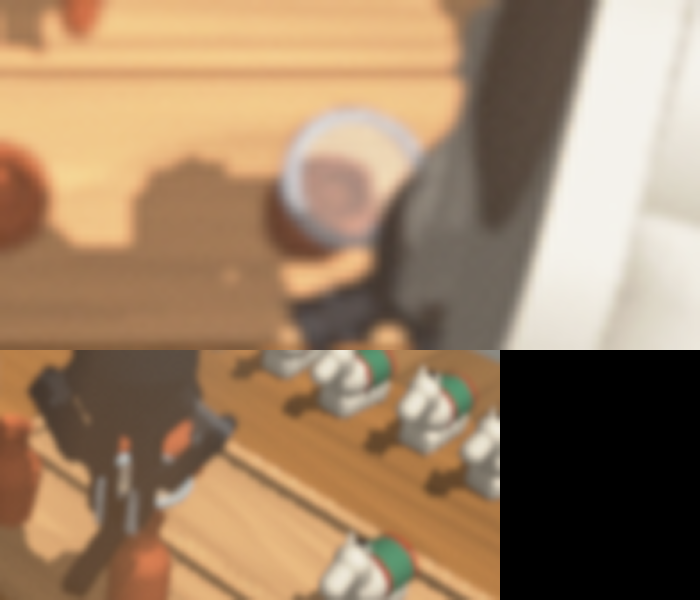

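The top view shows the glass ring (crop centre about (352,178)) over the vase, with the mouth visible inside it. The side view shows the hand and glass above the vase, touching nothing. Quick numerical check of the lens centre against the mouth.

```bash
python3 - <<'E'
from h import *
t,s=pickle.load(open("f9.pkl","rb"))
print("lens by top ring",ray(t,340+352.5/7-.4,170+178.5/7-.4,.129).round(4))
def pj(p):
    return ((cv2.projectPoints(np.array([p]),np.array(t["rvec"]),np.array(t["tvec"]),np.array([[t["fx"],0,t["cx"]],[0,t["fy"],t["cy"]],[0,0,1]]),None)[0].ravel()+.4-[340,170])*7).round(0)
print("crop px of mouth, lens expected",pj([.540,-.123,.098]),pj([.5403,-.123,.129]))
# same method, vase mouth via top before (w5), lip outer contour at rim height
o,c,t5=pickle.load(open("w5.pkl","rb"));T=wristT(c,o);P=cloud(c,T)
m=(abs(P[...,2]-.096)<.008)&(abs(P[...,0]-.54)<.03)&(abs(P[...,1]+.123)<.03);e=cv2.fitEllipse(cv2.convexHull(np.argwhere(m)[:,::-1].astype(np.float32)))
d=T[:3,:3]@np.array([(e[0][0]-c["cx"])/c["fx"],(e[0][1]-c["cy"])/c["fy"],1]);C=T[:3,3];print("mouth by wrist ellipse",e,(C+d*(.097-C[2])/d[2]).round(4))
E
```

```text
lens by top ring [ 0.5398 -0.1236  0.129 ]
crop px of mouth, lens expected [338. 189.] [351. 177.]
mouth by wrist ellipse ((316.2674865722656, 114.95368194580078), (27.979747772216797, 29.349069595336914), 5.359889507293701) [ 0.5401 -0.1226  0.097 ]
```

The checks agree to about 1 mm and the height above the rim is about 25 mm. Handing in.

```bash
python3 s.py; python3 -c "
from workcell import order; print(order.job_done())"
```

```text
t 26.03 p [ 0.4941 -0.1423  0.1458] rpy [ 1.799e+02  1.000e-01 -1.575e+02] q [-1.611e+01 -7.500e-01 -7.150e+00  8.358e+01  8.000e-02 -3.859e+01] qd 0.1 F [-0.2 -0.  -0.7] M [ 0.04 -0.03 -0.  ] op 0.0134
the job is handed in; nothing more can be done
None
```

The job is handed in at 26 s of the 72 s allowed. The fallen vase stands free on its foot in the near lane, and the larger black magnifying glass is held still and level over its mouth.

- **Vase:** I gripped it by the body with the tool tilted 52° forward, lifted it, turned it 90° about the jaw axis and set it down with about 5 N of contact. Then I opened the gripper in steps and backed out. The wrist camera put its mouth at (0.540, -0.123).
- **Magnifier:** The last checks put the lens centre at (0.540, -0.124), within about 1 mm of the mouth. Its underside is about 25 mm above the rim, the tilt is under 0.2°, and there is no contact force beyond the glass's own weight.
- **Other things:** The neighbouring vases and the horses looked undisturbed in the pictures, and nothing was touched near the paint pots.

Three things disagreed or came close:
- **Joint 2 limit:** During the first tilt in free air, joint 2 read -48.62°, just past its -48.56° limit.
- **Force spike:** In the same move, a 63 N wrist-force reading appeared. It was gone at the next reading, so I took it as inertia rather than contact.
- **Rough mouth estimate:** The average of the top camera's depth points for the mouth was about 4 mm off in y. I set it aside in favour of the wrist camera and the arm's own position, which agreed with each other.

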